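# Shut the bird-feed chest

## Robot

A 6-joint arm with a two-finger parallel gripper is mounted at the origin on the work surface. World frame = base frame: x ahead of the robot, y to its left, z up, the work surface at z = 0. Lengths are in m, angles in rad, forces in N, time in s.
With the tool pointing down it reaches from about 0.325 to 0.925 m from the base axis. Payload 3.1 kg.
Tool frame: the origin (TCP) lies on the centre line of the jaws, within the pads' length; the fingertips stand 22 mm ahead of it and the grasp point (between the pads) lies 3 mm ahead of it; z points along the fingers, y is the line along which they close (so a half turn about z gives the same grasp; the last joint's range is limited). The gripper opens to 85 mm and grips with 20 to 120 N. Pads are 22 mm wide; open, the fingers measure 114 mm over their backs; the gripper's body (76 mm by 85 mm) begins 54 mm behind the grasp point. The pads swing forward as they close: fully open they stand 13 mm farther back than shut.
Start: joints at [1.031, 0.217, 1.613, -0, 1.311, -0.112], TCP at [0.259, 0.569, 0.253] pointing down, gripper open.
Joint ranges: [-2.75, 2.75], [-0.78, 2.1], [0.31, 2.55], [-1.13, 4.27], [0.13, 2.63], [-2.58, 2.58]. Speed limits (rad/s): [2.79, 2.79, 3.14, 3.14, 3.14, 3.14].

## Interface

Orientations are given as a unit quaternion [x, y, z, w].
In Python, from plant import robot gives the robot as it stands. The module is installed in compiled form; this text tells all that it offers.
- The arm moves only by the shell command python3 -m creep 'ROWS' [FORCE]. ROWS is JSON, a list of rows, each a list of 3 entries, a list of its own where there are three numbers: the shift along the tool's x, y, z in cm, then the turn about the tool's z in degrees, then the closure, from 0 (fully open) to 1 (shut). In form: [[[dx, dy, dz], roll, hand], ...]. A call has 1 to 5 rows; each row shifts and turns the commanded pose from where the row before left it, along the tool's axes as they then stand; what a row does not reach is not made up. A row lasts 1/12 s, in which the tool goes at most 41.7 mm and 7.16 degrees, less where a joint would pass 70% of its speed; a pose out of reach is approached as far as the arm can. A call with a gripper value outside its range is refused whole. The fingers move at their own pace and stop on an object; FORCE is the grip in N (left out, the last holds). Time passes only in rows, so rows that do not move let the fingers close. It gives the time, the measured TCP pose, the force, the opening and the grip force at its end, in the units of the state.
- robot.observe(): the state, without advancing time (a new reading comes with each control period).
- robot.capture(name): name is "scene" or "top" or "wrist"; returns (picture, depth): 400x640x3 uint8, red, green, blue; 400x640 float32, m along the optical axis (not along the pixel's ray), 0 where there is no reading.
- robot.calibration(name): a dict with "mtx" (3x3 intrinsics, pixels), "k1" (the pictures are not rectified: a ray, as slopes to the right and down, at radius r is drawn at 1 + k1 r^2 times it, then the intrinsics apply), "R" (3x3) and "t" (3): a world point X has camera coordinates R X + t; the wrist camera has in their place "hand_eye" (4x4, takes a point from camera to tool coordinates, whose origin is the TCP and whose axes are the flange's). Camera axes: x right, y down, z forward; pixel columns grow to the right and rows downward; lengths in m; the calibration is good to about 2 mm. A picture is of the moment at which its call begins: read the wrist's pose just before it. calibration takes no time and is no camera call.
- robot.close_job(): hands the job in; it is judged then, once.
The state is a dict: "clock": time; "joint_pos": joint angles; "qvel": joint speeds; "tau": joint torques, N m; "ee_pos": TCP position; "orientation": TCP orientation; "wrist_force": force on the tool from outside, world axes, zero at the start; "torque": the same for the moment, N m; "gripper_width": finger opening in m; "finger_force": force on a finger pad.
Only numpy, scipy, OpenCV 4.12 (cv2) and the standard library are available. Lean on these libraries where they do the work, as an engineer would, in place of code of your own. Each camera call takes 0.05 s, during which the arm holds its last target. There are 200 camera calls.

## Task

The wooden feed chest on the ledge stands open. With the fingers, push the upright flap of the small end compartment down until it lies flat inside the chest, leaving the big cover standing open until that is done; then push the cover over and press it fully shut, easing it down without a slam. Nothing is to be lifted or shoved along: the chest, the scoop in it, and the canister, saucer and brush around it all stay where they are.

Things in the scene. Friction and masses are not known exactly. Their poses are not given: they have to be found in the camera images.
- chest: loose open plywood chest, heavy (about 4 kg), 190 mm deep (its x) by 350 mm wide (its y), rim 115 mm above the ledge, walls 10 mm thick. Origin: centre of its underside. Its own +x points from its front board to its back board (where the cover is hinged), +y to its left end seen from the front, z up. A small compartment (till) 85 mm wide takes up the +y end of the chest, full depth.
- flap (a joint): angle of the till's flap in rad: 0 lying flat inside the chest, pi/2 upright, 1.8 leaning outwards on its stop. The stiff pivots hold it wherever it is left; about 1.5 N at its edge moves it.
- flap_hinge (a point): middle of the flap's pivot line, which runs along the chest's x, 159 mm to +y of the chest's centre and 103 mm above the ledge (12 mm below the rim).
- flap_edge (a point): middle of the flap's free edge. The flap is a wooden panel 166 mm (along the chest's x) by 86 mm, 7 mm thick, reaching 83 mm from the pivot line to this point (both in the middle of its thickness). While it stands it blocks the cover. Lying flat it points from the pivot line towards the chest's -y with its upper face 8.5 mm below the rim; upright that face looks outwards to +y.
- cover (a joint): angle of the big cover in rad: 0 fully shut on the rim, pi/2 upright, 1.9 leaning back on its stop. Stiff hinges hold it wherever it is left; about 3 N near its front edge moves it.
- cover_hinge (a point): middle of the cover's hinge line, which runs along the chest's y at the top of the back board: 95 mm to +x of the chest's centre, 115 mm above the ledge. The cover's inner face passes through this line.
- cover_edge (a point): middle of the cover's front edge, on its outer face (the upper face when shut). The cover is a plywood panel 358 mm (along the chest's y) by 196 mm from hinge line to this edge, 10 mm thick, with its outer face 10 mm from the hinge line. Open and upright, the outer face looks to the chest's +x.
- scoop_mid (a point): middle of a steel scoop with wooden handle, about 200 mm long and 36 mm high, lying along y inside the chest (bystander).
- canister_mid (a point): centre, half-way up, of an upright white flip-top plastic canister, 87 mm across and 138 mm high (bystander).
- saucer: glazed blue saucer, 130 mm across, 22 mm high; origin at the centre of its underside (bystander).
- brush_mid (a point): green hand brush standing on its bristles, 233 mm long, 42 mm wide, 50 mm high; point in the middle of its body, 41 mm up (bystander).

How it is judged:
By the outcome, as a careful person would: the job done as asked, in the order asked, and still so for the second after the job is handed in, with the robot touching nothing.
It also fails if it takes over 54 s, if anything falls off the work surface, if the arm or the gripper's body presses on something with over 40 N, if the wrist force passes 120 N, or if a joint passes its speed limit or range.

## Working session

There is one attempt and no reset: what is moved stays moved. The work goes in short steps, Python scripts to look and compute and a shell command to move; the robot and the scene stay as the last step left them, time stands still between calls to the robot, and variables do not carry over. Pictures are saved under pics/ and viewed, at most 10 in all, crops included, and the job is handed in when it is done.

```bash
mkdir -p pics
cat > h.py <<'E'
import numpy as np,cv2
from plant import robot
def cloud(name):
    p,d=robot.capture(name); c=robot.calibration(name); K=np.array(c["mtx"]);k1=c["k1"]
    v,u=np.mgrid[:400,:640]; 
    pts=np.stack([u,v],-1).reshape(-1,1,2).astype(float)
    s=cv2.undistortPoints(pts,K,np.array([k1,0,0,0.])).reshape(400,640,2)
    X=np.concatenate([s*d[...,None],d[...,None]],-1)
    if "R" in c:
        R=np.array(c["R"]);t=np.array(c["t"]).ravel(); W=(X-t)@R
    else: W=X
    W[d==0]=np.nan
    return p,d,W
E
python3 - <<'E'
from h import *
o=robot.observe();print({k:np.round(v,3).tolist() for k,v in o.items()})
for n in("scene","top"):
    p,d,W=cloud(n); cv2.imwrite(f"pics/{n}.png",p[...,::-1]); np.savez(f"{n}.npz",p=p,W=W)
    c=robot.calibration(n); print(n,(-np.array(c["R"]).T@np.array(c["t"]).ravel()).round(2))
E
```

```text
{'clock': 0.0, 'joint_pos': [1.031, 0.218, 1.615, -0.0, 1.311, -0.112], 'qvel': [-0.001, -0.0, -0.001, 0.002, 0.001, 0.002], 'tau': [-0.0, -39.684, -30.385, -0.0, 0.01, -0.0], 'ee_pos': [0.259, 0.568, 0.252], 'orientation': [0.212, 0.977, -0.001, -0.0], 'wrist_force': [-0.88, -0.029, 0.84], 'torque': [0.019, -0.019, 0.004], 'finger_force': 0.0, 'gripper_width': 0.085}
scene [0.75 0.52 0.99]
top [0.23 0.01 1.46]
```

View pics/scene.png

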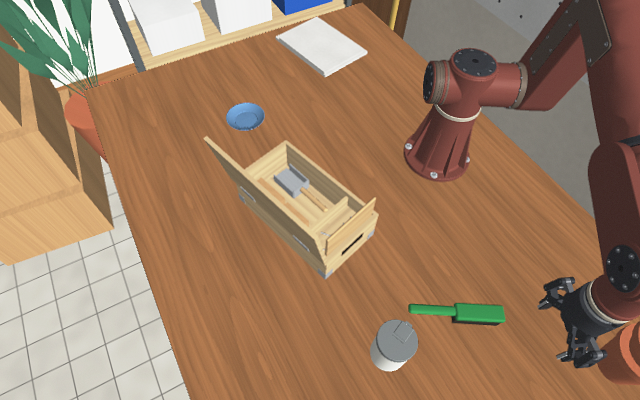

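View pics/top.png

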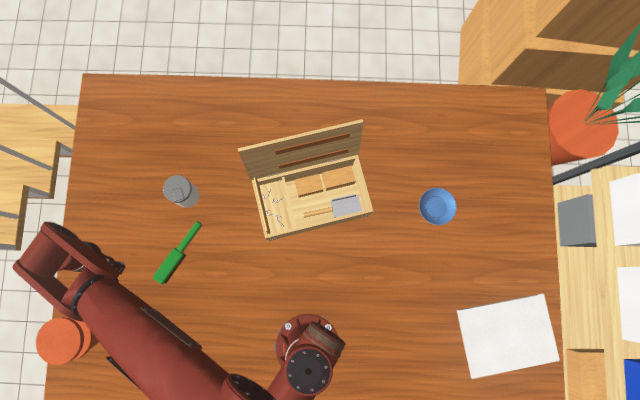

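The scene picture shows the chest at about (300,210), its cover upright and leaning back on the far side and its flap upright at the near end (350,225). In the top view the chest is centred near (312,200), with the flap end on the left at (265,208). The canister is at (180,190), the brush at (178,252) and the saucer at (437,206).

Run:
```python
from h import *
P=[];C=[]
for n in("scene","top"):
    z=np.load(n+".npz");P.append(z["W"].reshape(-1,3));C.append(z["p"].reshape(-1,3))
for nm,A in(("scene",P[0]),("top",P[1]),("both",np.vstack(P))):
    m=(A[:,2]>.03)&(A[:,2]<.118)&(A[:,0]>.3)&(A[:,0]<.75)&(abs(A[:,1])<.27)
    Q=A[m]; m2=Q[:,2]>.108
    print(nm,m.sum(),cv2.minAreaRect((Q[:,:2]*1000).astype(np.float32)),cv2.minAreaRect((Q[m2][:,:2]*1000).astype(np.float32)))
A=np.vstack(P);C=np.vstack(C).astype(int)
# bystanders
def rep(nm,m):
    Q=A[m];print(nm,m.sum(),np.nanpercentile(Q,[2,50,98],axis=0).round(3).tolist())
g=(C[:,1]>C[:,0]+40)&(C[:,1]>C[:,2]+40)&(A[:,0]>0.1)&(A[:,0]<.8)&(A[:,1]>0);rep("brush",g)
b=(C[:,2]>C[:,0]+40)&(A[:,2]<.05)&(A[:,2]>0.0)&(A[:,1]<-.1)&(A[:,1]>-.6);rep("saucer",b)
c=(A[:,2]>.03)&(A[:,2]<.16)&(A[:,1]>.25)&(A[:,1]<.6)&(A[:,0]>.4)&(A[:,0]<.8);rep("canister",c)
```

```text
scene 5692 ((482.9211120605469, 3.7877197265625), (204.4060821533203, 355.9056396484375), 15.708434104919434) ((482.9211120605469, 3.7877197265625), (204.4060821533203, 355.9056396484375), 15.708434104919434)
top 4486 ((479.40673828125, 1.3154296875), (194.72760009765625, 356.4394836425781), 15.632201194763184) ((479.5774230957031, 1.1965179443359375), (194.14898681640625, 356.4386901855469), 15.729462623596191)
both 10178 ((483.1676025390625, 2.911224365234375), (204.4060821533203, 357.7267150878906), 15.708434104919434) ((483.1676025390625, 2.911224365234375), (204.4060821533203, 357.7267150878906), 15.708434104919434)
brush 1862 [[0.2, 0.373, 0.04], [0.273, 0.446, 0.049], [0.386, 0.499, 0.054]]
saucer 1782 [[0.417, -0.485, 0.001], [0.473, -0.435, 0.01], [0.53, -0.377, 0.024]]
canister 2569 [[0.446, 0.385, 0.038], [0.491, 0.426, 0.132], [0.528, 0.466, 0.14]]
```

```bash
cat >> h.py <<'E'
YAW=np.radians(15.7); C0=np.array([.480,.002,0])
RC=np.array([[np.cos(YAW),-np.sin(YAW),0],[np.sin(YAW),np.cos(YAW),0],[0,0,1]])
tochest=lambda W:(W-C0)@RC
def angles(P):
    q=tochest(P.reshape(-1,3)); q=q[~np.isnan(q[:,0])]
    f=q[(abs(q[:,0])<.075)&(q[:,1]>.10)&(q[:,1]<.23)&(q[:,2]>.135)&(q[:,2]<.21)]
    c=q[(abs(q[:,1])<.16)&(q[:,0]>-.13)&(q[:,0]<.25)&(q[:,2]>.135)&(q[:,2]<.33)]
    return q,f,c
E
python3 - <<'E'
from h import *
for n in("scene","top"):
    q,f,c=angles(np.load(n+".npz")["W"])
    for nm,a,i in(("flap",f,1),("cover",c,0)):
        print(n,nm,len(a))
        if len(a)>30:
            k=np.polyfit(a[:,2],a[:,i],1);print(" slope ang",np.pi/2+np.arctan(k[0]),"at z.115",np.polyval(k,.115),"at z .18",np.polyval(k,.18),"max z",np.percentile(a[:,2],99), "i range",np.percentile(a[:,i],[1,99]),'xy',np.percentile(a[:,1-i],[1,99]))
# rim checks: floor level and y outer extents
A=np.load("top.npz")["W"];q=tochest(A.reshape(-1,3));r=q[(abs(q[:,2]-.115)<.006)&(abs(q[:,0])<.11)&(abs(q[:,1])<.2)]
print(np.percentile(r,[1,50,99],axis=0).round(3))
f=q[(abs(q[:,0])<.1)&(q[:,1]<.08)&(q[:,1]>-.16)&(q[:,2]<.1)];print("inside z",np.percentile(f[:,2],[5,50,95]))
for a in [('flaphinge',[0,.159,.103]),('flapupright',[0,.159,.186]),('coverhinge',[.095,0,.115])]: print(a[0],RC@np.array(a[1])+C0)
E
```

```text
scene flap 542
 slope ang 1.5219015135035034 at z.115 0.16405342094398045 at z .18 0.1608727229748217 max z 0.19188213120696698 i range [0.15571808 0.1633872 ] xy [-0.07397026  0.07388275]
scene cover 2076
 slope ang 1.864059075870908 at z.115 0.08388863423682341 at z .18 0.10351665561952278 max z 0.3079175655001636 i range [-0.04847844  0.1442613 ] xy [-0.15649988  0.15945273]
top flap 168
 slope ang 1.6587306371835024 at z.115 0.1512029574518084 at z .18 0.15693346552226417 max z 0.19330211316483212 i range [0.15419368 0.16137977] xy [-0.07424053  0.07254418]
top cover 3527
 slope ang 1.8910646846309973 at z.115 0.07390531180652912 at z .18 0.09546498372788537 max z 0.308621789089476 i range [-0.05192229  0.14267048] xy [-0.15668013  0.15875463]
[[-0.097 -0.176  0.109]
 [ 0.023 -0.011  0.114]
 [ 0.096  0.173  0.12 ]]
inside z [0.00799859 0.0204388  0.08573707]
flaphinge [0.43697453 0.15506799 0.103     ]
flapupright [0.43697453 0.15506799 0.186     ]
coverhinge [0.57145572 0.02770704 0.115     ]
```

```bash
python3 -m creep '[[[0,0,0],-6.7,1],[[0,0,0],-6.7,1],[[0,0,0],-6.7,1],[[0,0,0],-6.7,1],[[0,0,0],-6.7,1]]' 60; python3 -m creep '[[[0,0,0],-6.7,1],[[-0.5,-3.6,0],0,1],[[-0.5,-3.6,0],0,1],[[-0.5,-3.6,0],0,1],[[-0.5,-3.6,0],0,1]]'; python3 -m creep '[[[-0.5,-3.6,0],0,1],[[-0.5,-3.6,0],0,1],[[-0.5,-3.6,0],0,1],[[-0.5,-3.6,0],0,1],[[-0.5,-3.6,0],0,1]]'
cat >> h.py <<'E'
def tcp():
    o=robot.observe(); from scipy.spatial.transform import Rotation as Ro
    R=Ro.from_quat(o["orientation"]).as_matrix(); p=np.array(o["ee_pos"])
    print("t",round(o["clock"],2),"chest xyz",tochest(p).round(4),"toolx in chest",(R[:,0]@RC).round(3),"F",np.round(np.array(o["wrist_force"])@RC,2),"w",round(o["gripper_width"],3)); return p,R
E
python3 - <<'E'
from h import *
tcp()
p,d,W=cloud("scene");cv2.imwrite("pics/s2.png",cv2.resize(p[120:360,160:480],None,fx=2,fy=2)[...,::-1])
E
```

```text
clock: 0.52
ee_pos: [0.259, 0.5683, 0.2524]
orientation: [-0.081, 0.997, -0.001, -0.0]
wrist_force: [-0.3, 0.4, 0.6]
gripper_width: 0.0254
finger_force: 0.0
clock: 0.93
ee_pos: [0.3174, 0.4339, 0.2525]
orientation: [-0.137, 0.991, -0.0, -0.0]
wrist_force: [0.8, -0.8, -1.1]
gripper_width: 0.0001
finger_force: 0.0
clock: 1.35
ee_pos: [0.3902, 0.2671, 0.2529]
orientation: [-0.137, 0.991, -0.0, -0.0]
wrist_force: [1.2, 0.1, -0.1]
gripper_width: -0.0001
finger_force: 0.0
t 1.35 chest xyz [-0.0147  0.2795  0.2529] toolx in chest [-1.    -0.     0.001] F [ 1.14 -0.22 -0.06] w -0.0
```

View pics/s2.png

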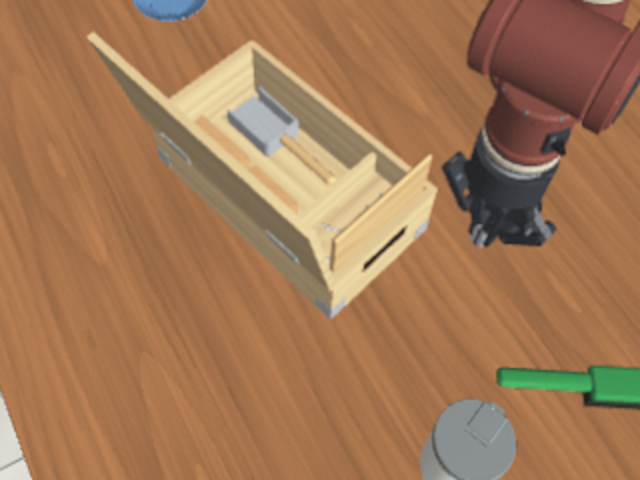

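The cropped view shows the shut gripper at (510,200), just outside the flap at (380,215). Everything else is undisturbed. Next I check the tip height from depth.

```bash
python3 -m creep '[[[0,-2.5,2.0],0,1],[[0,-2.5,2.0],0,1],[[0,-1.5,2.0],0,1],[[0,0,0],0,1],[[0,0,0],0,1]]'
python3 - <<'E'
from h import *
p,R=tcp(); c=tochest(p)
_,d,W=cloud("scene"); q=tochest(W.reshape(-1,3))
m=(abs(q[:,0]-c[0])<.03)&(abs(q[:,1]-c[1])<.08)&(q[:,2]>.12)&(q[:,2]<c[2]+.08)&(q[:,1]>.175)
r=q[m]-c
for z in np.arange(-.05,.08,.01):
    s=r[(r[:,2]>=z)&(r[:,2]<z+.01)]
    if len(s): print(round(z,3),len(s),np.percentile(s[:,0],[2,98]).round(3),np.percentile(s[:,1],[2,98]).round(3))
E
```

```text
clock: 1.82
ee_pos: [0.4066, 0.2057, 0.1918]
orientation: [-0.135, 0.991, -0.0, -0.002]
wrist_force: [0.5, 1.0, 0.1]
gripper_width: 0.0002
finger_force: 0.0
t 1.82 chest xyz [-0.0156  0.216   0.1918] toolx in chest [-1.     0.002  0.004] F [0.71 0.8  0.06] w 0.0
-0.02 19 [0.005 0.01 ] [-0.011  0.011]
-0.01 19 [-0.003  0.01 ] [-0.011  0.015]
0.0 28 [-0.     0.012] [-0.012  0.015]
0.01 21 [0.005 0.012] [-0.005  0.016]
0.02 52 [-0.003  0.013] [-0.029  0.032]
0.03 107 [-0.009  0.013] [-0.036  0.036]
0.04 74 [-0.01   0.017] [-0.039  0.046]
0.05 78 [0.001 0.017] [-0.04   0.052]
0.06 94 [-0.01   0.017] [-0.04   0.061]
0.07 94 [-0.01  0.02] [-0.016  0.061]
```

```bash
python3 -m creep '[[[0,-1,0],0,1],[[0,-1,0],0,1],[[0,-1,0],0,1],[[0,-0.5,0],0,1],[[0,-0.6,0],0,1]]'; python3 -m creep '[[[0,-0.8,0.1],0,1],[[0,-0.9,0.1],0,1],[[0,-0.8,0.2],0,1],[[0,-0.8,0.3],0,1],[[0,0,0],0,1]]';  python3 - <<'E'
from h import *
tcp()
q,f,c=angles(cloud("scene")[2])
print(len(f)); k=np.polyfit(f[:,2],f[:,1],1);print(np.pi/2+np.arctan(k[0]),np.percentile(f,[1,99],axis=0).round(3).tolist())
E
```

```text
clock: 2.28
ee_pos: [0.4194, 0.1664, 0.1939]
orientation: [-0.136, 0.991, 0.0, 0.001]
wrist_force: [0.3, 1.1, -0.1]
gripper_width: 0.0001
finger_force: 0.6
clock: 2.7
ee_pos: [0.4278, 0.1336, 0.1855]
orientation: [-0.136, 0.991, -0.0, -0.001]
wrist_force: [-0.1, 0.3, -0.3]
gripper_width: 0.0001
finger_force: 0.0
t 2.7 chest xyz [-0.0147  0.1408  0.1855] toolx in chest [-1.     0.002  0.001] F [-0.    0.28 -0.33] w 0.0
690
1.3638434827940866 [[-0.036, 0.12, 0.136], [0.074, 0.155, 0.208]]
```

```bash
python3 -m creep '[[[0,-0.7,0.5],0,1],[[0,-0.7,0.5],0,1],[[0,-0.6,0.6],0,1],[[0,-0.5,0.7],0,1],[[0,-0.4,0.8],0,1]]'; python3 -m creep '[[[0,-0.4,0.8],0,1],[[0,-0.2,0.6],0,1],[[0,-0.1,0.5],0,1],[[0,0,0.4],0,1],[[0,0,0],0,1]]'
python3 - <<'E'
from h import *
tcp()
p,d,W=cloud("scene");cv2.imwrite("pics/s3.png",cv2.resize(p[120:300,180:420],None,fx=3,fy=3)[...,::-1])
E
```

```text
clock: 3.17
ee_pos: [0.4359, 0.1065, 0.1547]
orientation: [-0.136, 0.991, -0.0, 0.0]
wrist_force: [0.6, -0.3, 1.1]
gripper_width: 0.0003
finger_force: 0.4
clock: 3.58
ee_pos: [0.4366, 0.1004, 0.131]
orientation: [-0.136, 0.991, 0.0, -0.001]
wrist_force: [-0.5, -0.0, -0.2]
gripper_width: -0.0002
finger_force: 0.0
t 3.58 chest xyz [-0.0152  0.1065  0.131 ] toolx in chest [-1.     0.     0.002] F [-0.53  0.13 -0.22] w -0.0
```

View pics/s3.png

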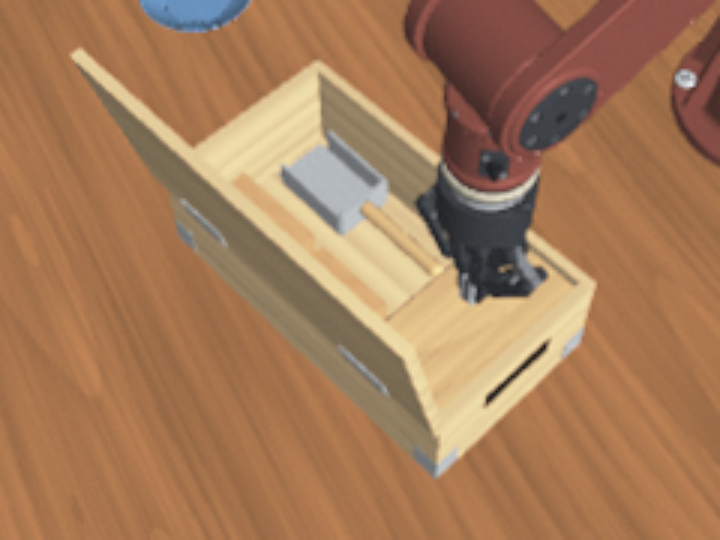

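The flap panel now lies nearly flat over the till at (480,310), with the cover still open. I'll press gently to make sure it is seated.

```bash
python3 -m creep '[[[0,0,0.2],0,1],[[0,0,0.1],0,1],[[0,0,0],0,1],[[0,0,0],0,1]]';python3 -m creep '[[[0,0,0.1],0,1],[[0,0,0],0,1],[[0,0,0],0,1]]'
```

```text
clock: 3.97
ee_pos: [0.4376, 0.1006, 0.1294]
orientation: [-0.137, 0.991, 0.0, 0.0]
wrist_force: [-0.4, -0.5, -0.2]
gripper_width: 0.0002
finger_force: 0.0
clock: 4.22
ee_pos: [0.4378, 0.1005, 0.1285]
orientation: [-0.136, 0.991, 0.0, 0.0]
wrist_force: [0.3, -0.1, 1.0]
gripper_width: 0.0001
finger_force: 0.5
```

```bash
for i in 1; do python3 -m creep '[[[0,0,0.1],0,1],[[0,0,0],0,1],[[0,0,0],0,1]]'|grep -E 'ee_pos|wrist_f'; python3 -m creep '[[[0,0,0.1],0,1],[[0,0,0],0,1],[[0,0,0],0,1]]'|grep -E 'ee_pos|wrist_f'; done
```

```text
ee_pos: [0.4378, 0.1006, 0.1284]
wrist_force: [-3.0, -0.4, 7.3]
ee_pos: [0.4378, 0.1005, 0.1283]
wrist_force: [-5.6, -0.7, 12.9]
```

The flap is seated, with the fingertip at 0.106 m and a 13 N press. Next I lift and go over and behind the cover.

```bash
python3 -m creep '[[[0,0,-1],0,1],[[0,0,-3],0,1],[[0,0,-3.7],0,1],[[0,0,-3.7],0,1],[[0,0,-3.7],0,1]]'; python3 -m creep '[[[0,0,-3.7],0,1],[[0,0,-3.7],0,1],[[0,0,-2.4],0,1],[[-3,-1.5,0],0,1],[[-3,-1.5,0],0,1]]'; python3 -m creep '[[[-3.2,-1.5,0],0,1],[[-3.2,-1.5,0],0,1],[[-3.2,-1.5,0],0,1],[[-3.2,-1.5,0],0,1],[[-3.2,-1.5,0],0,1]]'; python3 -m creep '[[[0,0,0],0,1],[[0,0,0],0,1]]'
python3 - <<'E'
from h import *
tcp()
p,d,W=cloud("scene");cv2.imwrite("pics/s4.png",p[...,::-1])
pt,d,Wt=cloud("top")
q=tochest(Wt.reshape(-1,3))
f=q[(abs(q[:,0])<.07)&(q[:,1]>.08)&(q[:,1]<.15)&(q[:,2]<.2)];print("flap z",np.percentile(f[:,2],[5,50,95]).round(3))
q=tochest(W.reshape(-1,3)); c=q[(abs(q[:,1])<.16)&(q[:,0]>-.0)&(q[:,0]<.17)&(q[:,2]>.135)&(q[:,2]<.325)]; print(np.percentile(c,[1,99],axis=0).round(3).tolist())
E
```

```text
clock: 5.13
ee_pos: [0.4369, 0.1004, 0.2787]
orientation: [-0.136, 0.991, -0.0, -0.0]
wrist_force: [2.0, -0.0, 0.8]
gripper_width: -0.0002
finger_force: 0.0
clock: 5.55
ee_pos: [0.5048, 0.0881, 0.3797]
orientation: [-0.137, 0.991, -0.0, 0.004]
wrist_force: [0.5, 0.4, 0.4]
gripper_width: -0.0
finger_force: 0.0
clock: 5.97
ee_pos: [0.6792, 0.0585, 0.3749]
orientation: [-0.136, 0.991, 0.0, -0.0]
wrist_force: [-0.4, 0.0, 1.1]
gripper_width: -0.0003
finger_force: 0.0
clock: 6.13
ee_pos: [0.6786, 0.0582, 0.3723]
orientation: [-0.136, 0.991, 0.0, -0.002]
wrist_force: [-1.1, -0.4, -0.5]
gripper_width: 0.0
finger_force: 0.0
t 6.13 chest xyz [0.2064 0.0004 0.3723] toolx in chest [-1.     0.001  0.004] F [-1.22 -0.1  -0.45] w 0.0Traceback (most recent call last):
  File "<stdin>", line 6, in <module>
    return _quantile_unchecked(
        a, q, axis, out, overwrite_input, method, keepdims, weights)
    return _ureduce(a,
                    func=_quantile_ureduce_func,
    ...<5 lines>...
                    overwrite_input=overwrite_input,
                    method=method)
    r = func(a, **kwargs)
    result = _quantile(arr,
                       quantiles=q,
    ...<2 lines>...
                       out=out,
                       weights=wgt)
    slices_having_nans = np.isnan(arr[-1, ...])
                                  ~~~^^^^^^^^^
IndexError: index -1 is out of bounds for axis 0 with size 0
```

View pics/s4.png

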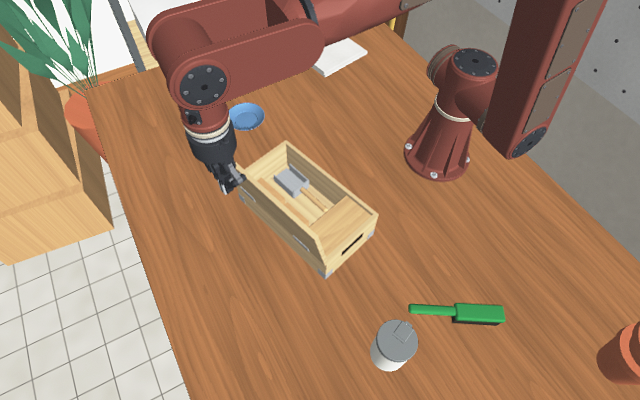

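The flap lies flat at (345,220), the cover is still open, and the gripper stands above and behind the cover at (230,180). Now I lower it and start pushing.

```bash
python3 -m creep '[[[0,0,2.2],0,1],[[0,0,2.2],0,1],[[0,0,2.1],0,1],[[1,0,0],0,1],[[1,0,0],0,1]]'; python3 -m creep '[[[1,0,0],0,1],[[1,0,0],0,1],[[1,0,0],0,1],[[1,0,0],0,1],[[0,0,0],0,1]]'
python3 - <<'E'
from h import *
tcp()
W=cloud("scene")[2]
q=tochest(W.reshape(-1,3)); c=q[(abs(abs(q[:,1])-.12)<.05)&(q[:,0]>-.0)&(q[:,0]<.19)&(q[:,2]>.135)&(q[:,2]<.325)]; print(np.percentile(c,[1,99],axis=0).round(3).tolist())
k=np.polyfit(c[:,2],c[:,0],1);print(np.pi/2+np.arctan(k[0]))
E
```

```text
clock: 6.65
ee_pos: [0.6559, 0.0541, 0.3089]
orientation: [-0.137, 0.991, 0.0, -0.002]
wrist_force: [-0.3, 0.1, 0.7]
gripper_width: -0.0001
finger_force: 0.0
clock: 7.07
ee_pos: [0.6189, 0.0426, 0.3122]
orientation: [-0.136, 0.991, -0.0, 0.001]
wrist_force: [-0.2, -0.3, -0.3]
gripper_width: 0.0003
finger_force: 0.0
t 7.07 chest xyz [0.1447 0.0015 0.3122] toolx in chest [-1.     0.    -0.003] F [-0.29 -0.23 -0.27] w 0.0
[[0.106, -0.168, 0.137], [0.134, 0.169, 0.31]]
1.7054623111285738
```

```bash
python3 -m creep '[[[1,0,0.1],0,1],[[1,0,0.1],0,1],[[0.8,0,0.2],0,1],[[0.9,0,0],0,1],[[0.9,0,0.1],0,1]]'; python3 -m creep '[[[0.9,0,0.1],0,1],[[0.9,0,0.1],0,1],[[0.8,0,0.2],0,1],[[0.8,0,0.2],0,1],[[0.8,0,0.3],0,1]]'; python3 -m creep '[[[0.8,0,0.3],0,1],[[0.8,0,0.3],0,1],[[0.8,0,0.3],0,1],[[0,0,0],0,1],[[0,0,0],0,1]]';  cat > a.py <<'E'
from h import *
tcp()
W=cloud("scene")[2]
q=tochest(W.reshape(-1,3)); c=q[(abs(q[:,1]-.13)<.03)&(q[:,0]>-.12)&(q[:,0]<.10)&(q[:,2]>.128)&(q[:,2]<.315)]; print(len(c),np.percentile(c,[1,99],axis=0).round(3).tolist())
_,V=np.linalg.eigh(np.cov(c[:,[0,2]].T)); v=V[:,1]*-np.sign(V[0,1]); print("ang",np.arctan2(v[1],-v[0]), "mean",c.mean(0))
E
python3 a.py
```

```text
clock: 7.53
ee_pos: [0.5751, 0.03, 0.3054]
orientation: [-0.136, 0.991, -0.0, 0.0]
wrist_force: [3.0, 1.3, 2.1]
gripper_width: -0.0001
finger_force: 1.6
clock: 7.95
ee_pos: [0.5344, 0.0186, 0.2962]
orientation: [-0.136, 0.991, -0.0, -0.0]
wrist_force: [2.1, 0.6, 2.2]
gripper_width: -0.0001
finger_force: 1.3
clock: 8.37
ee_pos: [0.5106, 0.0123, 0.286]
orientation: [-0.136, 0.991, 0.0, -0.002]
wrist_force: [-0.1, 0.7, 1.1]
gripper_width: -0.0
finger_force: 0.0
t 8.37 chest xyz [0.0323 0.0016 0.286 ] toolx in chest [-1.     0.     0.003] F [0.1  0.67 1.08] w -0.0
1748 [[-0.001, 0.101, 0.131], [0.097, 0.159, 0.291]]
ang 1.0525344902705633 mean [0.04705417 0.13026652 0.21650999]
```

```bash
python3 -m creep '[[[0.8,0,0.4],0,1],[[0.8,0,0.4],0,1],[[0.8,0,0.4],0,1],[[0.7,0,0.5],0,1],[[0.7,0,0.5],0,1]]'; python3 -m creep '[[[0.6,0,0.6],0,1],[[0.6,0,0.7],0,1],[[0.6,0,0.7],0,1],[[0.6,0,0.7],0,1],[[0.5,0,0.7],0,1]]'; python3 -m creep '[[[0.4,0,0.6],0,1],[[0.4,0,0.6],0,1],[[0.3,0,0.6],0,1],[[0.3,0,0.6],0,1],[[0,0,0],0,1]]'; python3 a.py
```

```text
clock: 8.83
ee_pos: [0.4748, 0.0019, 0.2648]
orientation: [-0.136, 0.991, -0.0, 0.0]
wrist_force: [2.3, 0.6, -0.0]
gripper_width: 0.0002
finger_force: 0.8
clock: 9.25
ee_pos: [0.4467, -0.006, 0.2304]
orientation: [-0.136, 0.991, -0.0, -0.0]
wrist_force: [0.3, -1.0, 1.6]
gripper_width: -0.0002
finger_force: 0.6
clock: 9.67
ee_pos: [0.4326, -0.0094, 0.2054]
orientation: [-0.136, 0.991, 0.001, -0.002]
wrist_force: [-0.4, 0.2, -1.1]
gripper_width: -0.0003
finger_force: 0.0
t 9.67 chest xyz [-0.0487  0.0019  0.2054] toolx in chest [-1.     0.     0.003] F [-0.33  0.27 -1.1 ] w -0.0
1854 [[-0.085, 0.101, 0.129], [0.089, 0.159, 0.194]]
ang 0.36231704380792107 mean [0.00166371 0.13013309 0.16072971]
```

```bash
python3 -m creep '[[[0.2,0,0.5],0,1],[[0.2,0,0.5],0,1],[[0.2,0,0.5],0,1],[[0.1,0,0.4],0,1],[[0.1,0,0.4],0,1]]'; python3 -m creep '[[[0.1,0,0.4],0,1],[[0.1,0,0.4],0,1],[[0.1,0,0.4],0,1],[[0,0,0.3],0,1],[[0,0,0.3],0,1]]'; python3 -m creep '[[[0,0,0.3],0,1],[[0,0,0.2],0,1],[[0,0,0.2],0,1],[[0,0,0.2],0,1],[[0,0,0],0,1]]'; python3 a.py
```

```text
clock: 10.13
ee_pos: [0.4262, -0.0118, 0.1838]
orientation: [-0.137, 0.991, -0.0, -0.0]
wrist_force: [-0.9, -0.2, 2.0]
gripper_width: 0.0004
finger_force: 0.4
clock: 10.55
ee_pos: [0.4234, -0.0125, 0.1659]
orientation: [-0.136, 0.991, 0.0, -0.0]
wrist_force: [-0.3, 0.4, 0.7]
gripper_width: -0.0003
finger_force: 0.4
clock: 10.97
ee_pos: [0.4235, -0.0125, 0.1569]
orientation: [-0.136, 0.991, 0.0, -0.0]
wrist_force: [0.2, 0.9, 0.2]
gripper_width: -0.0003
finger_force: 0.0
t 10.97 chest xyz [-0.0583  0.0014  0.1569] toolx in chest [-1.  0.  0.] F [0.44 0.81 0.23] w -0.0
1318 [[-0.101, 0.101, 0.128], [0.087, 0.159, 0.139]]
ang 0.04898176141918615 mean [-0.02010523  0.12989427  0.13249813]
```

```bash
python3 -m creep '[[[0,0,0.2],0,1],[[0,0,0.2],0,1],[[0,0,0.1],0,1],[[0,0,0.1],0,1],[[0,0,0.1],0,1]]'|grep -E 'ee_p|wrist_'; python3 -m creep '[[[0,0,0.1],0,1],[[0,0,0.1],0,1],[[0,0,0],0,1]]'|grep -E 'ee_p|wrist_'; python3 -m creep '[[[0,0,0.1],0,1],[[0,0,0],0,1],[[0,0,0],0,1]]'|grep -E 'ee_p|wrist_'
```

```text
ee_pos: [0.4235, -0.0126, 0.1502]
wrist_force: [-0.0, -0.3, 0.9]
ee_pos: [0.4235, -0.0125, 0.1481]
wrist_force: [0.0, -0.5, -0.9]
ee_pos: [0.4236, -0.0125, 0.1472]
wrist_force: [0.4, -0.1, -0.3]
```

```bash
python3 -m creep '[[[0,0,0.1],0,1],[[0,0,0],0,1],[[0,0,0],0,1]]'|grep -E 'ee_p|wrist_'; python3 -m creep '[[[0,0,0.1],0,1],[[0,0,0],0,1],[[0,0,0],0,1]]'|grep -E 'ee_p|wrist_'; python3 -m creep '[[[0,0,0.1],0,1],[[0,0,0],0,1],[[0,0,0],0,1]]'|grep -E 'ee_p|wrist_'
```

```text
ee_pos: [0.4237, -0.0125, 0.147]
wrist_force: [-3.0, -0.2, 4.8]
ee_pos: [0.4237, -0.0125, 0.1469]
wrist_force: [-5.4, 0.3, 10.9]
ee_pos: [0.4238, -0.0125, 0.1469]
wrist_force: [-7.9, 2.4, 17.3]
```

The cover is shut, with the tip at 0.125 m as expected and pressed to 17 N. Now I back off and verify.

```bash
python3 -m creep '[[[0,0,-0.3],0,1],[[0,0,-1],0,1],[[0,0,-3.5],0,1],[[0,0,-3.5],0,1],[[0,0,-3.5],0,1]]'; python3 -m creep '[[[0,0,-3],0,1],[[0,0,0],0,1],[[0,0,0],0,1]]' >/dev/null
python3 - <<'E'
from h import *
tcp()
p,d,W=cloud("scene");cv2.imwrite("pics/s5.png",p[...,::-1])
C=p.reshape(-1,3).astype(int);A=W.reshape(-1,3);q=tochest(A)
Q=A[(A[:,2]>.118)&(A[:,2]<.132)&(abs(q[:,0])<.12)&(abs(q[:,1])<.2)]
print(cv2.minAreaRect((Q[:,:2]*1000).astype(np.float32)))
c=q[(abs(q[:,0])<.09)&(abs(q[:,1])<.17)&(q[:,2]<.14)]
for lo in(-.09,-.03,.03): s=c[(c[:,0]>lo)&(c[:,0]<lo+.06)];print(len(s),np.median(s[:,2]).round(4))
P0=np.load("scene.npz");A0=P0["W"].reshape(-1,3);C0_=P0["p"].reshape(-1,3).astype(int)
for a,c in((A0,C0_),(A,C)):
    g=(c[:,1]>c[:,0]+40)&(c[:,1]>c[:,2]+40)&(a[:,0]>.1)&(a[:,0]<.8)&(a[:,1]>0)
    b=(c[:,2]>c[:,0]+40)&(a[:,2]<.05)&(a[:,2]>0)&(a[:,1]<-.1)&(a[:,1]>-.6)
    k=(a[:,2]>.03)&(a[:,2]<.16)&(a[:,1]>.3)&(a[:,1]<.6)&(a[:,0]>.42)&(a[:,0]<.8)
    print([a[m].mean(0).round(3).tolist() for m in(g,b,k)])
E
```

```text
clock: 13.1
ee_pos: [0.4229, -0.0124, 0.2632]
orientation: [-0.136, 0.991, 0.0, -0.001]
wrist_force: [0.4, -0.2, 0.3]
gripper_width: 0.0001
finger_force: 0.0
t 13.35 chest xyz [-0.0569  0.0006  0.2951] toolx in chest [-1.     0.    -0.005] F [-0.24  0.05 -0.83] w -0.0
((477.645263671875, 1.7492523193359375), (204.84156799316406, 359.485107421875), 16.033143997192383)
2327 0.125
2495 0.125
2670 0.1252
[[0.282, 0.442, 0.048], [0.471, -0.437, 0.01], [0.494, 0.43, 0.121]]
[[0.282, 0.442, 0.048], [0.471, -0.437, 0.01], [0.494, 0.43, 0.121]]
```

View pics/s5.png

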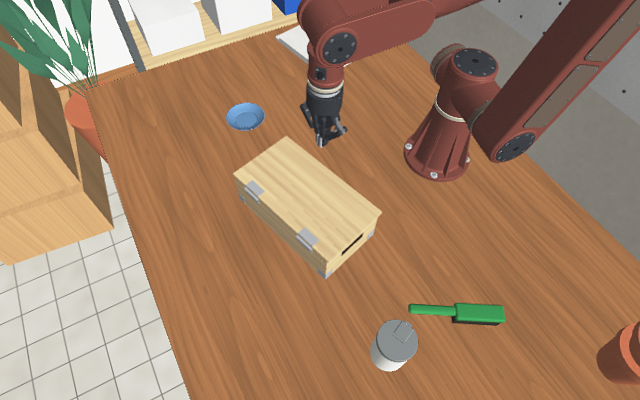

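The chest at (308,205) is shut with its cover level at 0.125 m. The bystanders have not moved, and the gripper is clear at (325,120).

```bash
python3 -c "from plant import robot; print(robot.close_job())"
```

```text
the job is handed in; nothing more can be done
None
```

The flap was pressed flat first, then the cover was eased down and pressed fully shut; the chest, canister, saucer and brush measured unmoved, the scoop was never touched, and the job was handed in at about 13 s.

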